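# Extend the cheese board's rail and line the cheese up against it

### The job

Slide the telescoping metal rail at the back of the cheese board out to its full length, until its lock button pops up and it stays locked. Then take the wooden straightedge by its handle and, without touching the cheese with the gripper, push the three blocks of cheese back into one straight row flat against the rail. Leave the straightedge standing on the board, clear of the cheese, and do not disturb the glass, bottle and stopper beside the board.

Things in the scene. Friction and masses are not known exactly. Their poses are not given: they have to be found in the camera images.
- board: dark wooden cheese board on runners, fixed, 250 x 320 mm; origin on the table, x across it towards the rail at its back (board x -130 to 120 mm), y left along the rail (+-160 mm), z up; its top is at z 40 mm (slab 14 mm thick). The rail's steel sleeve stands on it, y -127 to 15 mm, x 70 to 93 mm (front face 70), top z 71.5 mm. Locked out, the rail's front face runs flush on to y 140 mm.
- rail (a joint): how far the inner aluminium bar is drawn out of the sleeve along board +y, m: 0 fully in, end stop 0.102, locks at about 0.0975 to 0.102. It stays where it is left and drags with about 2 to 4 N; until it locks it can slide back.
- lock_button (a joint): rise of the round brass lock button (11 mm wide) in the top of the inner bar, m: 0 pressed down under the sleeve's roof, 0.009 fully out. It springs up through a window in the roof when the rail is drawn out fully and then holds the bar; do not press it again.
- button_top (a point): centre of the lock button's top; rides with the bar, hidden under the sleeve until it pops out. Then it stands about 5 mm above the sleeve's top at board y about -10 mm.
- tab_face (a point): on the dark upright tab at the bar's outer (left) end: middle of its face that looks back over the sleeve (board -y), 94 mm above the table; axes as the board's. Tab: 10 mm thick along the rail, board x 70 to 102 mm, top at z 116 mm; it stands free above the sleeve's top (z 71.5), so it can be pushed outward (board +y) on this face or taken by its thickness.
- cheese_0: the right-hand block of cheese, loose, about 150 g; same origin as block_0, but its axes are turned 0.175 rad to the left of the block's faces: use block_0 for its direction
- block_0 (a point): right-hand block of yellow hard cheese, 45 mm (x) x 52 mm (y) x 30 mm high, on the board in front of the rail: centre of its underside, axes square to its faces. Flat against the rail it is at board x 47.5 mm.
- cheese_1: the middle block of cheese, loose, about 150 g; same origin as block_1, but its axes are turned 0.175 rad to the left of the block's faces: use block_1 for its direction
- block_1 (a point): middle block of yellow hard cheese, 45 mm (x) x 52 mm (y) x 30 mm high, on the board in front of the rail: centre of its underside, axes square to its faces. Flat against the rail it is at board x 47.5 mm.
- cheese_2: the left-hand block of cheese, loose, about 150 g; same origin as block_2, but its axes are turned 0.175 rad to the left of the block's faces: use block_2 for its direction
- block_2 (a point): left-hand block of yellow hard cheese, 45 mm (x) x 52 mm (y) x 30 mm high, on the board in front of the rail: centre of its underside, axes square to its faces. Flat against the rail it is at board x 47.5 mm. Behind it there is no rail until the inner bar is drawn out.
- straightedge: pale wooden straightedge, loose, about 0.3 kg, standing on the board on the robot's side of the cheese; origin at the centre of its underside. Foot 44 (x) x 240 (y) x 8 mm; along its front a pushing wall 240 mm long, 26 mm high, front face at x +22 mm; upright handle in the middle, 14 mm thick (x, centred on 0), 50 mm wide (y), top 92 mm above the underside.
- tasting_glass: small stemmed tasting glass, 65 mm wide, 155 mm high, standing on the table to the right of the board; origin at the centre of its foot
- bottle: wine bottle, 73 mm wide, 317 mm high, standing to the right of the board at the back; origin at the centre of its underside
- stopper: turned bottle stopper, 33 mm wide, 49 mm high, standing to the left of the board; origin at the centre of its underside

How it is judged (in metres and radians):
On the way, in this order (a step that is already met when the one before it is completed fails the run):
1. the rail is drawn out and its lock button has popped up (value of joint lock_button above 0.006 m and value of joint rail above 0.095 m), for 0.2 s.
2. all three blocks stand flat against the rail (x of block_0 in the frame of board between 0.0415 and 0.052 m and y of block_0 in the frame of board between -0.115 and 0.115 m and z of each of block_0, block_1, block_2 in the frame of board below 0.044 m and angle between the x axis of each of block_0, block_1, block_2 and the x axis of board, either way round below 0.12 rad and angle between each of block_0, block_1, block_2's own z axis and vertical below 0.1 rad and x of block_1 in the frame of board between 0.0415 and 0.052 m and y of block_1 in the frame of board between -0.115 and 0.115 m and x of block_2 in the frame of board between 0.0415 and 0.052 m and y of block_2 in the frame of board between -0.115 and 0.115 m), for 0.2 s.
At the end, for the whole second after the job is handed in: Rail out over 95 mm, lock button up over 6 mm; each cheese block lies on the board within 6 mm of the rail's front face, square to it within 0.12 rad, centre within 115 mm of the board's middle along the rail; straightedge stands at rest on the board, at least 10 mm clear of the cheese (all of step 1 and all of step 2 and x of straightedge in the frame of board between -0.15 and -0.007 m and z of straightedge in the frame of board between 0.036 and 0.044 m and angle between straightedge's own z axis and vertical below 0.1 rad and linear speed of straightedge below 0.02 m/s); the robot touches nothing.
It fails at once if the robot touches the cheese (contact force between any of the arm, the fingers and cheese_0 above 0.5 N or contact force between any of the arm, the fingers and cheese_1 above 0.5 N or contact force between any of the arm, the fingers and cheese_2 above 0.5 N).
It fails at once if the glass, the bottle or the stopper is moved by more than 20 mm or knocked over (distance of any of tasting_glass, bottle, stopper from where it was at the start of the episode above 0.02 m or angle between any of tasting_glass, bottle, stopper's own z axis and vertical above 0.3 rad).
It also fails if it takes over 54 s, if anything falls off the work surface, if the arm or the gripper's body presses on something with over 40 N, if the wrist force passes 120 N, or if a joint passes its speed limit or range.

### The arm

A 6-joint arm with a two-finger parallel gripper is mounted at the origin on the work surface; the furniture and walls round the work are solid. World frame = base frame: x ahead of the robot, y to its left, z up, the work surface at z = 0. Lengths are in m, angles in degrees, forces in N, time in s.
With the tool pointing down it reaches from about 0.35 to 0.875 m from the base axis. Payload 4.2 kg.
Tool frame: the origin (TCP) lies between the finger pads; the fingertips stand 17 mm ahead of it and the grasp point (between the pads) lies 2 mm behind it; z points along the fingers, y is the line along which they close (so a half turn about z gives the same grasp; the last joint's range is limited). The gripper opens to 87 mm and grips with 3 to 60 N. Pads are 19 mm wide; open, the fingers measure 117 mm over their backs; the gripper's body (75 mm by 190 mm) begins 51 mm behind the grasp point.
Start: joints at [-53.193, 22.042, 0.453, 0, -68.411, -14.817], TCP at [0.234, -0.58, 0.24] pointing down, gripper open.
Joint ranges: [-179.83, 179.83], [-69.29, 118.12], [-61.27, 80.66], [-181.25, 117.63], [-171.15, -9.14], [-177.46, 177.46]. Speed limits (degrees/s): [159.86, 159.86, 180, 180, 180, 180].

### API

Orientations are given as a 3x3 rotation matrix whose columns are the frame's x, y, z axes.
In Python, from station import r gives the robot as it stands.
- The arm moves only by the tool servo_tool, never from a script. Its argument "targets" is a list of rows, each a list of 5 numbers: the shift along the world's x, y, z in units of 30 mm (1.0 is 30 mm), then the turn about the world's z in rad, then the finger opening in mm, from 0 to 87. In form: [[x, y, z, turn, gripper], ...]. A call has exactly 5 rows; each row is the pose to reach, as a shift and turn from the pose commanded when the call began; what a row does not reach only later rows make up. A row lasts 1/12 s, in which the tool goes at most 41.7 mm and 7.16 degrees, less where a joint would pass 70% of its speed; a pose out of reach is approached as far as the arm can. A call with a gripper value outside its range is refused whole. The fingers move at their own pace and stop on an object; the grip force is fixed at half the most. Time passes only in rows, so rows that repeat a pose let the fingers close, or fill a call up. It gives the time, the measured TCP pose, the force, the opening and the grip force at its end, in the units of the state.
- r.sense(): the state, without advancing time (a new reading comes with each control period).
- r.capture(name): name is "scene" or "top"; returns a dict with "pixels" (400x640x3 uint8, red, green, blue), "fx", "fy", "cx", "cy" (pixels), "dist_coeffs" ([k1, k2, p1, p2, k3] as OpenCV has them; the pictures are not rectified), "world_from_camera" (4x4, takes a point from camera to world coordinates). Camera axes: x right, y down, z forward; pixel columns grow to the right and rows downward; lengths in m; the calibration is good to about 2 mm. A picture is of the moment at which its call begins. There is no depth.
- r.finish_job(): hands the job in; it is judged then, once.
The state is a dict: "time_s": time; "joints": joint angles; "joint_velocities": joint speeds; "effort": joint torques, N m; "tcp_pos": TCP position; "ee_rot": TCP orientation; "wrist_force": force on the tool from outside, world axes, zero at the start; "moment": the same for the moment, N m; "gripper_width": opening from 0.0 (shut) to 1.0 (fully open); "gripper_force": force on a finger pad.
Only numpy, scipy, OpenCV 4.12 (cv2) and the standard library are available. Lean on these libraries where they do the work, as an engineer would, in place of code of your own. Each camera call takes 0.05 s, during which the arm holds its last target. There are 200 camera calls.

## Working session

There is one attempt and no reset: what is moved stays moved. The work goes in short steps, Python scripts to look and compute and a tool call to move; the robot and the scene stay as the last step left them, time stands still between calls to the robot, and variables do not carry over. Pictures are saved under pics/ and viewed, at most 10 in all, crops included, and the job is handed in when it is done.

Besides the shell and the picture viewer there is one more tool, called after ">>>" as name(argument=value, ...), one argument or row to a line, values as JSON. servo_tool: Moves the arm, as the interface text tells. Its arguments: {"type":"object","properties":{"targets":{"type":"array","items":{"type":"array","items":{"type":"number"}}}},"required":["targets"]}

```bash
mkdir -p pics; ls
python3 - <<'E'
from station import r
import cv2,pickle
s=r.sense();print(s['tcp_pos'],s['ee_rot'],s['gripper_width'],s['time_s'])
for n in('scene','top'):
    c=r.capture(n);pickle.dump(c,open(n+'.pkl','wb'));cv2.imwrite(f'pics/{n}0.png',c['pixels'][:,:,::-1]);print(n,c['fx'],c['cx'],c['cy'],c['dist_coeffs'],c['world_from_camera'])
E
```

```text
pics
[ 0.23383282 -0.57898269  0.23844858] [[-9.27319153e-01 -3.74270466e-01 -8.98329287e-04]
 [-3.74271537e-01  9.27316933e-01  2.03035638e-03]
 [ 7.31335313e-05  2.21900744e-03 -9.99997535e-01]] 0.9986619120468148 0.0
scene 417.29717451079125 317.5754846051433 201.64531238620967 [-0.04962398  0.          0.          0.          0.        ] [[-0.82740018 -0.3540895   0.43592382  0.10872401]
 [-0.56157317  0.51240648 -0.64967313  0.62346784]
 [ 0.00667224 -0.78234278 -0.62281238  0.74922826]
 [ 0.          0.          0.          1.        ]]
top 439.25412193314844 315.8890363686183 198.26970528066164 [-0.09277301  0.          0.          0.          0.        ] [[ 6.40787057e-03 -9.97612670e-01  6.87597325e-02  4.82375918e-01]
 [-9.99979372e-01 -6.42309246e-03 -2.91336642e-07 -5.53757653e-02]
 [ 4.41940760e-04 -6.87583122e-02 -9.97633249e-01  1.11908192e+00]
 [ 0.00000000e+00  0.00000000e+00  0.00000000e+00  1.00000000e+00]]
```

View pics/scene0.png

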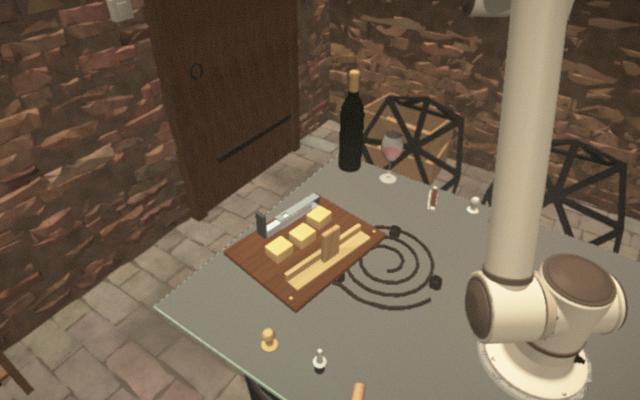

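View pics/top0.png

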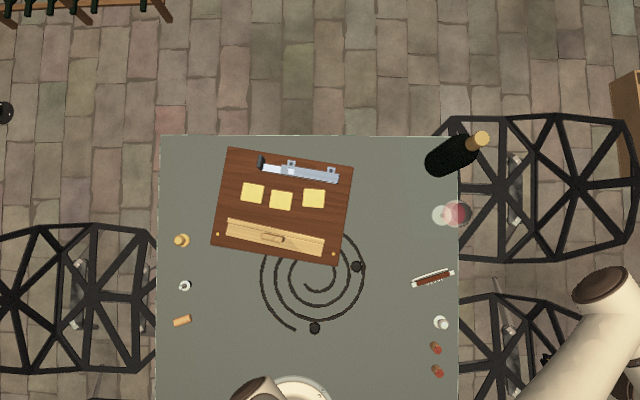

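The top picture shows the board at about px (228,147), (353,168), (335,266), (211,245), with the tab near (261,163), the blocks near (252,193), (281,200), (313,198) and the straightedge handle near (272,238). I'll enlarge that area next.

Run:
```python
import cv2,pickle
c=pickle.load(open('top.pkl','rb'))['pixels'][:,:,::-1]
cv2.imwrite('pics/topcrop.png',cv2.resize(c[138:274,202:362],None,fx=5,fy=4.4 and 5*0.88,interpolation=cv2.INTER_CUBIC) if 0 else cv2.resize(c[140:260+10,204:360],(780,650))[:600])
```

```text
(no output)
```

View pics/topcrop.png

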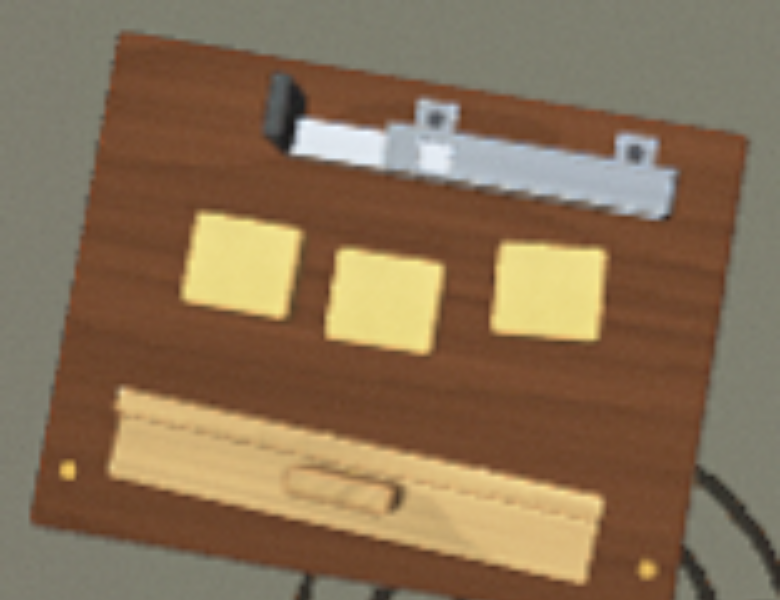

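The crop shows the board's corners at (120,32), (748,137), (32,522), the tab's top at about (265–300, 75–150), and the straightedge's corners at (119,387), (605,494), (108,476), (585,583). Next I'll fit the poses.

```bash
cat > h.py <<'E'
import numpy as np,cv2,pickle
from scipy.optimize import least_squares
def proj(c,P):
    K=np.array([[c['fx'],0,c['cx']],[0,c['fy'],c['cy']],[0,0,1]]);T=np.linalg.inv(c['world_from_camera'])
    return cv2.projectPoints(np.array(P,float).reshape(-1,3),cv2.Rodrigues(T[:3,:3])[0],T[:3,3],K,np.array(c['dist_coeffs']))[0][:,0]
def ray(c,uv,z):
    K=np.array([[c['fx'],0,c['cx']],[0,c['fy'],c['cy']],[0,0,1]])
    n=cv2.undistortPoints(np.array(uv,float).reshape(-1,1,2),K,np.array(c['dist_coeffs']))[:,0]
    W=np.array(c['world_from_camera']);d=np.c_[n,np.ones(len(n))]@W[:3,:3].T
    return W[:3,3]+d*((z-W[2,3])/d[:,2])[:,None]
def place(p,L):
    L=np.array(L,float);C,S=np.cos(p[2]),np.sin(p[2])
    return np.c_[p[0]+C*L[:,0]-S*L[:,1],p[1]+S*L[:,0]+C*L[:,1],L[:,2]]
def fit(c,L,uv,p0):
    o=least_squares(lambda p:(proj(c,place(p,L))-uv).ravel(),p0)
    return o.x,np.sqrt(np.mean(o.fun**2))
def tob(b,P):
    P=np.atleast_2d(P);d=P[:,:2]-b[:2];C,S=np.cos(b[2]),np.sin(b[2]);return np.c_[C*d[:,0]+S*d[:,1],-S*d[:,0]+C*d[:,1]]
E
python3 - <<'E'
from h import *
c=pickle.load(open('top.pkl','rb'))
cr=lambda a:np.array(a,float)/5+[204-.4,140-.4]
b,e=fit(c,[[.12,.16,.04],[.12,-.16,.04],[-.13,.16,.04],[-.13,-.16,.04]],cr([(120,32),(748,137),(32,522),(655,630)]),[.65,0,-.17])
print('board',b,np.degrees(b[2]),e)
s,e=fit(c,[[.022,.12,.066],[.022,-.12,.066],[-.022,.12,.048],[-.022,-.12,.048]],cr([(119,387),(605,494),(108,476),(585,583)]),[.55,0,-.17])
print('se',s,e,tob(b,s),s[2]-b[2])
for n,q in dict(c2=[(198,210),(303,228),(288,320),(181,302)],c1=[(338,247),(445,262),(430,354),(324,338)],c0=[(499,240),(607,247),(600,340),(490,333)]).items():
    L=[[.0225,.026,.07],[.0225,-.026,.07],[-.0225,-.026,.07],[-.0225,.026,.07]]
    p,e=fit(c,L,cr(q),[.65,0,-.17]);print(n,p,e,tob(b,p),p[2]-b[2])
print('sleeve left/right at z.0715',tob(b,ray(c,cr([(388,123),(384,163),(676,170),(668,205)]),.0715)))
print('tab top',tob(b,ray(c,cr([(275,72),(262,145)]),.116)), 'handle', tob(s,ray(c,cr([(283,485),(397,510)]),.132)))
cv2.imwrite('pics/sc.png',cv2.resize(pickle.load(open('scene.pkl','rb'))['pixels'][180:310,220:390,::-1],(680,520),interpolation=cv2.INTER_CUBIC))
d=pickle.load(open('scene.pkl','rb'))
print('scene board px',(proj(d,place(b,[[.12,.16,.04],[.12,-.16,.04],[-.13,.16,.04],[-.13,-.16,.04]]))-[220,180])*4)
for r_ in(.0,.02,.04):print('tab px',r_,((proj(d,place(b,[[.07,.0385+r_,.116],[.102,.0385+r_,.116]]))-[220,180])*4).tolist())
E
```

```text
board [ 0.54389995  0.02943659 -0.16526862] -9.469194435343425 1.1126148043249733
se [ 0.4620444   0.04453886 -0.20938383] 0.2027659243353052 [[-0.08322479  0.00142983]] -0.04411520473045785
c2 [ 0.56737545  0.09788257 -0.15919546] 0.07072622957609233 [[0.01189507 0.07137547]] 0.006073157743347518
c1 [ 0.55085595  0.02949163 -0.14112354] 0.11711761423561752 [[0.00685216 0.00119866]] 0.024145078864055286
c0 [ 0.55628403 -0.04940417 -0.0667893 ] 0.13216316553639476 [[ 0.025186  -0.0757291]] 0.09847932200124834
sleeve left/right at z.0715 [[ 0.09118604  0.01437457]
 [ 0.07177686  0.01283566]
 [ 0.09239124 -0.12596189]
 [ 0.07506911 -0.12499945]]
tab top [[0.09987449 0.06554895]
 [0.06540902 0.06529341]] handle [[-0.00376919  0.02423321]
 [-0.00362809 -0.02822601]]
scene board px [[  6.66131584 281.20993172]
 [379.41969792  47.88201097]
 [298.01042668 522.14290464]
 [668.3303525  216.8593314 ]]
tab px 0.0 [[207.65033122315572, 126.84534041118968], [172.3058308650668, 103.07387708265651]]
tab px 0.02 [[181.93052969765768, 142.61658121504445], [146.64374649511365, 118.29975720223547]]
tab px 0.04 [[155.62165545659013, 158.7514660450763], [120.40652828772386, 133.87061741667912]]
```

View pics/sc.png

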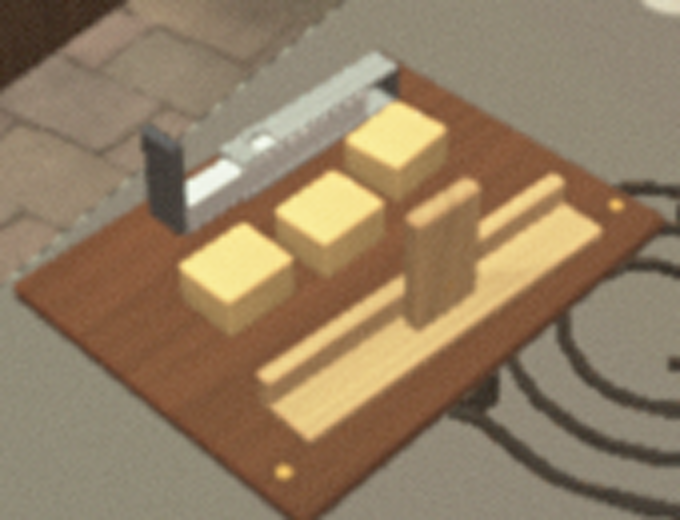

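The scene crop agrees with the fit: the tab's top is at (143–183, 125–150) and the handle stands clear at (440,200). I'll refine the board fit using the sleeve's corners and then work out the moves.

Run:
```python
from h import *
from station import r
c=pickle.load(open('top.pkl','rb'));d=pickle.load(open('scene.pkl','rb'))
cr=lambda a:np.array(a,float)/5+[204-.4,140-.4]
L=[[.12,.16,.04],[.12,-.16,.04],[-.13,.16,.04],[.093,.015,.0715],[.093,-.127,.0715],[.07,.015,.0715]]
b,e=fit(c,L,cr([(120,32),(748,137),(32,522),(388,123),(676,170),(384,163)]),[.55,0,-.17])
print('board',b,e);np.save('b.npy',b)
L2=L[:3]+[[-.13,-.16,.04]];q=np.array([(15,289),(390,58),(300,522),(663,216)])/4+[220,180]
print('scene board fit',fit(d,L2,q,b))
s=np.array([.46204,.04454,-.20938])
print('se',tob(b,s),s[2]-b[2])
for p in([.5674,.0979,-.159],[.55086,.0295,-.141],[.5563,-.0494,-.0668]):print(tob(b,p),p[2]-b[2])
print('tabtop',tob(b,ray(c,cr([(275,72),(262,145)]),.116)),'scene',tob(b,ray(d,np.array([(183,150),(143,125)])/4+[220,180],.116)))
print('bottle,glass base',ray(c,[(435,165),(440,214)],0),'stopper',ray(c,[(183,240)],0))
for y in(.02,.03):print('pre',y,place(b,[[.086,y,.1]]))
```

```text
board [ 0.54325418  0.02806316 -0.16090615] 0.6297600919173254
scene board fit (array([ 0.54074152,  0.03002199, -0.16678179]), np.float64(1.5107702406547034))
se [[-0.0828049   0.00325246]] -0.048473853810605344
[[0.01264517 0.0728032 ]] 0.001906146189394664
[[0.00727737 0.00263683]] 0.01990614618939468
[[ 0.02528788 -0.07437242]] 0.09410614618939467
tabtop [[0.10057688 0.06657179]
 [0.06611063 0.06646661]] scene [[0.0652189  0.06358105]
 [0.09944522 0.06503652]]
bottle,glass base [[ 0.64775638 -0.36293989  0.        ]
 [ 0.52107781 -0.37426328  0.        ]] stopper [[0.45019376 0.28425529 0.        ]]
pre 0.02 [[0.63134753 0.03402651 0.1       ]]
pre 0.03 [[0.63294966 0.04389734 0.1       ]]
```

>>> servo_tool(
  targets=[
    [0.74,1.16,0,0.12,0],
    [1.48,2.32,0,0.24,0],
    [2.22,3.48,0,0.36,0],
    [2.96,4.64,0,0.48,0],
    [3.7,5.8,0,0.6,0],
  ],
)

```text
time_s: 0.52
tcp_pos: [0.3454, -0.4037, 0.2391]
ee_rot: [[-0.549, -0.835, -0.001], [-0.835, 0.549, 0.001], [-0.0, 0.001, -1.0]]
wrist_force: [1.1, -0.3, 1.0]
gripper_width: 0.706
gripper_force: 0.0
```

>>> servo_tool(
  targets=[
    [0.74,1.16,0,0.1,0],
    [1.48,2.32,0,0.2,0],
    [2.22,3.48,0,0.3,0],
    [2.96,4.64,0,0.4,0],
    [3.7,5.8,0,0.42,0],
  ],
)

```text
time_s: 0.93
tcp_pos: [0.4565, -0.2295, 0.2394]
ee_rot: [[-0.162, -0.987, -0.0], [-0.987, 0.162, 0.0], [-0.0, 0.0, -1.0]]
wrist_force: [0.5, -0.6, 0.6]
gripper_width: 0.328
gripper_force: 0.0
```

>>> servo_tool(
  targets=[
    [0.74,1.16,0,0,0],
    [1.48,2.32,0,0,0],
    [2.22,3.48,0,0,0],
    [2.96,4.64,0,0,0],
    [3.7,5.8,0,0,0],
  ],
)

```text
time_s: 1.35
tcp_pos: [0.5675, -0.0555, 0.2393]
ee_rot: [[-0.166, -0.986, -0.001], [-0.986, 0.166, 0.0], [0.0, 0.001, -1.0]]
wrist_force: [-0.0, -0.4, -0.8]
gripper_width: 0.017
gripper_force: 0.0
```

>>> servo_tool(
  targets=[
    [0.72,1.1,0,0,0],
    [1.44,2.2,0,0,0],
    [2.15,3.2,0,0,0],
    [2.15,3.2,-1.3,0,0],
    [2.15,3.2,-2.5,0,0],
  ],
)

```text
time_s: 1.77
tcp_pos: [0.6336, 0.0412, 0.1646]
ee_rot: [[-0.163, -0.987, 0.005], [-0.987, 0.163, 0.002], [-0.002, -0.004, -1.0]]
wrist_force: [-0.6, -0.7, -1.5]
gripper_width: 0.002
gripper_force: 0.0
```

>>> servo_tool(
  targets=[
    [0,0,-0.8,0,0],
    [0,0,-1.5,0,0],
    [0,0,-2.0,0,0],
    [0,0,-2.2,0,0],
    [0,0,-2.2,0,0],
  ],
)

```text
time_s: 2.18
tcp_pos: [0.6303, 0.0382, 0.0964]
ee_rot: [[-0.166, -0.986, -0.004], [-0.986, 0.166, -0.001], [0.002, 0.004, -1.0]]
wrist_force: [0.2, -0.1, -1.3]
gripper_width: 0.005
gripper_force: 0.0
```

Run:
```python
from h import *
from station import r
print(r.sense()['tcp_pos'],tob(np.load('b.npy'),r.sense()['tcp_pos'][None]))
c=r.capture('scene');t=r.capture('top')
a=cv2.resize(c['pixels'][180:280,220:340],(480,400),interpolation=2);b=cv2.resize(t['pixels'][140:220,215:345],(520,320),interpolation=2)
b=cv2.copyMakeBorder(b,0,80,0,0,0);im=np.hstack([a,b]);cv2.imwrite('pics/p1.png',cv2.resize(im,(800,320))[:,:,::-1])
```

```text
[0.63033686 0.03819772 0.09636772] [[0.08433411 0.02395541]]
```

View pics/p1.png

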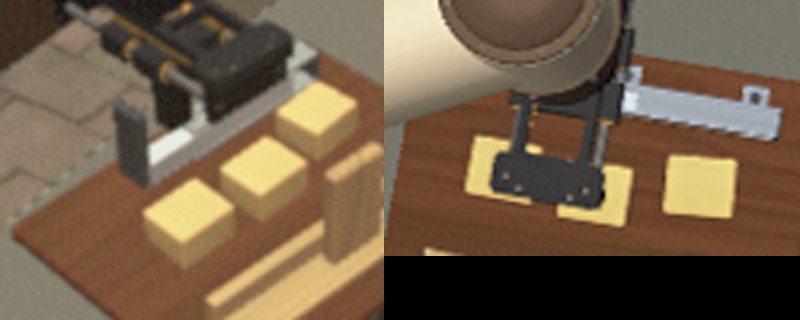

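The closed finger stands over the sleeve just inside the tab (left panel, around (170,100)) and clear of the cheese. Next I'll push outward.

>>> servo_tool(
  targets=[
    [0.05,0.33,0,0,0],
    [0.11,0.66,0,0,0],
    [0.16,1.0,0,0,0],
    [0.21,1.33,0,0,0],
    [0.27,1.66,0,0,0],
  ],
)

```text
time_s: 2.7
tcp_pos: [0.6403, 0.089, 0.0997]
ee_rot: [[-0.166, -0.986, 0.001], [-0.986, 0.166, -0.001], [0.0, -0.002, -1.0]]
wrist_force: [0.0, -4.0, 3.2]
gripper_width: 0.003
gripper_force: 2.1
```

>>> servo_tool(
  targets=[
    [0.05,0.3,0,0,0],
    [0.1,0.6,0,0,0],
    [0.15,0.9,0,0,0],
    [0.19,1.2,0,0,0],
    [0.21,1.3,0,0,0],
  ],
)

```text
time_s: 3.12
tcp_pos: [0.646, 0.1289, 0.0984]
ee_rot: [[-0.165, -0.986, 0.0], [-0.986, 0.165, 0.0], [-0.0, 0.0, -1.0]]
wrist_force: [-0.3, -3.9, 1.6]
gripper_width: 0.008
gripper_force: 1.6
```

>>> servo_tool(
  targets=[
    [0.02,0.1,0,0,0],
    [0.03,0.2,0,0,0],
    [0.05,0.3,0,0,0],
    [0.06,0.4,0,0,0],
    [0.06,0.4,0,0,0],
  ],
)

```text
time_s: 3.53
tcp_pos: [0.6475, 0.1386, 0.0982]
ee_rot: [[-0.166, -0.986, -0.001], [-0.986, 0.166, -0.002], [0.002, 0.001, -1.0]]
wrist_force: [0.2, -4.6, 1.6]
gripper_width: 0.007
gripper_force: 2.4
```

>>> servo_tool(
  targets=[
    [0.02,0.1,0,0,0],
    [0.03,0.2,0,0,0],
    [0.05,0.3,0,0,0],
    [0.05,0.3,0,0,0],
    [0.05,0.3,0,0,0],
  ],
)

```text
time_s: 3.95
tcp_pos: [0.6474, 0.139, 0.0983]
ee_rot: [[-0.169, -0.986, -0.009], [-0.986, 0.169, -0.013], [0.014, 0.007, -1.0]]
wrist_force: [1.6, -27.1, 2.9]
gripper_width: 0.005
gripper_force: 13.2
```

>>> servo_tool(
  targets=[
    [-0.05,-0.35,0,0,0],
    [-0.1,-0.7,0,0,0],
    [-0.1,-0.7,1.0,0,0],
    [-0.1,-0.7,2.2,0,20],
    [-0.1,-0.7,3.4,0,40],
  ],
)

```text
time_s: 4.37
tcp_pos: [0.6456, 0.1278, 0.2006]
ee_rot: [[-0.166, -0.986, -0.002], [-0.986, 0.166, 0.001], [-0.0, 0.002, -1.0]]
wrist_force: [1.7, 0.3, -0.0]
gripper_width: 0.085
gripper_force: 0.0
```

>>> servo_tool(
  targets=[
    [-1.1,-0.4,0.2,0,50],
    [-2.3,-0.8,0.4,0,50],
    [-3.5,-1.2,0.4,0,50],
    [-4.7,-1.6,0.4,0,50],
    [-5.9,-2.0,0.4,0,50],
  ],
)

```text
time_s: 4.78
tcp_pos: [0.4675, 0.0676, 0.2124]
ee_rot: [[-0.166, -0.986, 0.001], [-0.986, 0.166, 0.002], [-0.002, -0.0, -1.0]]
wrist_force: [0.2, 0.6, 0.4]
gripper_width: 0.445
gripper_force: 0.0
```

Run:
```python
from h import *
from station import r
print(r.sense()['tcp_pos'])
c=r.capture('scene');t=r.capture('top');pickle.dump((c,t),open('p2.pkl','wb'))
a=cv2.resize(c['pixels'][180:280,220:340],(480,400),interpolation=2);b=cv2.resize(t['pixels'][135:225,215:345],(578,400),interpolation=2)
cv2.imwrite('pics/p2.png',cv2.resize(np.hstack([a,b]),(800,302))[:,:,::-1])
```

```text
[0.46748008 0.06763813 0.21236123]
```

View pics/p2.png

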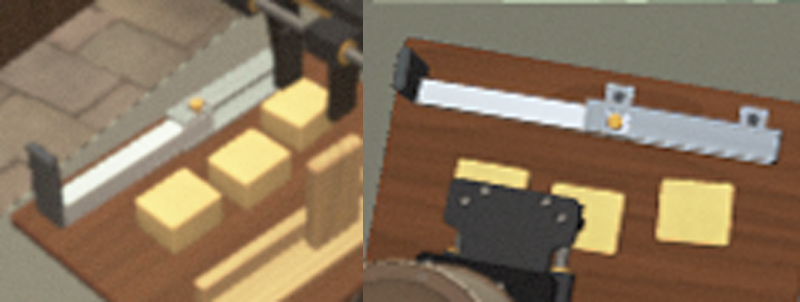

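The brass button has popped up through the sleeve window: (195,104) in the scene panel, (615,121) in the top panel. The rail is fully out. Next, the handle.

>>> servo_tool(
  targets=[
    [-0.23,-0.77,0,-0.045,50],
    [-0.23,-0.77,-0.5,-0.045,50],
    [-0.23,-0.77,-1.4,-0.045,50],
    [-0.23,-0.77,-2.4,-0.045,50],
    [-0.23,-0.77,-3.1,-0.045,50],
  ],
)

```text
time_s: 5.3
tcp_pos: [0.4622, 0.0449, 0.1179]
ee_rot: [[-0.211, -0.978, -0.0], [-0.978, 0.211, 0.001], [-0.001, 0.0, -1.0]]
wrist_force: [-0.2, 0.2, 0.5]
gripper_width: 0.573
gripper_force: 0.0
```

>>> servo_tool(
  targets=[
    [0,0,-0.3,0,50],
    [0,0,-0.3,0,30],
    [0,0,-0.3,0,20],
    [0,0,-0.3,0,12],
    [0,0,-0.3,0,5],
  ],
)

```text
time_s: 5.72
tcp_pos: [0.4635, 0.0448, 0.1119]
ee_rot: [[-0.21, -0.978, 0.003], [-0.978, 0.21, 0.001], [-0.002, -0.003, -1.0]]
wrist_force: [-1.8, 0.6, 0.5]
gripper_width: 0.354
gripper_force: 0.0
```

>>> servo_tool(
  targets=[
    [0,0,0,0,5],
    [0,0,0,0,5],
    [0,0,0,0,5],
    [0,0,0,0,5],
    [0,0,0,0,5],
  ],
)

```text
time_s: 6.13
tcp_pos: [0.4627, 0.0444, 0.1112]
ee_rot: [[-0.21, -0.978, 0.001], [-0.978, 0.21, 0.0], [-0.001, -0.001, -1.0]]
wrist_force: [-2.4, 0.8, 5.3]
gripper_width: 0.159
gripper_force: 30.0
```

Handle gripped (14 mm). Next I'll square the straightedge to the board and move it forward.

>>> servo_tool(
  targets=[
    [0.2,-0.03,0.02,0.02,5],
    [0.5,-0.08,0.02,0.04,5],
    [0.8,-0.13,0.02,0.048,5],
    [1.0,-0.16,0.02,0.048,5],
    [1.2,-0.19,0.02,0.048,5],
  ],
)

```text
time_s: 6.55
tcp_pos: [0.4975, 0.0381, 0.1113]
ee_rot: [[-0.164, -0.987, -0.003], [-0.987, 0.164, -0.001], [0.001, 0.003, -1.0]]
wrist_force: [-12.4, 3.7, 24.2]
gripper_width: 0.16
gripper_force: 30.0
```

>>> servo_tool(
  targets=[
    [0.12,-0.02,0,0,5],
    [0.24,-0.04,0,0,5],
    [0.36,-0.06,0,0,5],
    [0.48,-0.08,0,0,5],
    [0.6,-0.1,0,0,5],
  ],
)

```text
time_s: 6.97
tcp_pos: [0.5148, 0.0351, 0.1113]
ee_rot: [[-0.164, -0.987, -0.004], [-0.987, 0.164, -0.001], [0.002, 0.004, -1.0]]
wrist_force: [-9.0, 2.2, 20.4]
gripper_width: 0.158
gripper_force: 30.0
```

>>> servo_tool(
  targets=[
    [0.12,-0.02,0,0,5],
    [0.24,-0.04,0,0,5],
    [0.36,-0.06,0,0,5],
    [0.48,-0.08,0,0,5],
    [0.6,-0.1,0,0,5],
  ],
)

```text
time_s: 7.38
tcp_pos: [0.5319, 0.032, 0.1115]
ee_rot: [[-0.164, -0.986, -0.006], [-0.987, 0.164, -0.001], [0.002, 0.006, -1.0]]
wrist_force: [-9.6, 3.1, 3.5]
gripper_width: 0.161
gripper_force: 30.1
```

Run:
```python
from h import *
from station import r
b=np.load('b.npy');print(tob(b,r.sense()['tcp_pos'][None]))
c=r.capture('scene')
cv2.imwrite('pics/p3.png',cv2.resize(c['pixels'][180:300,220:390],(680,480),interpolation=2)[:,:,::-1])
```

```text
[[-0.0118607   0.00209083]]
```

View pics/p3.png

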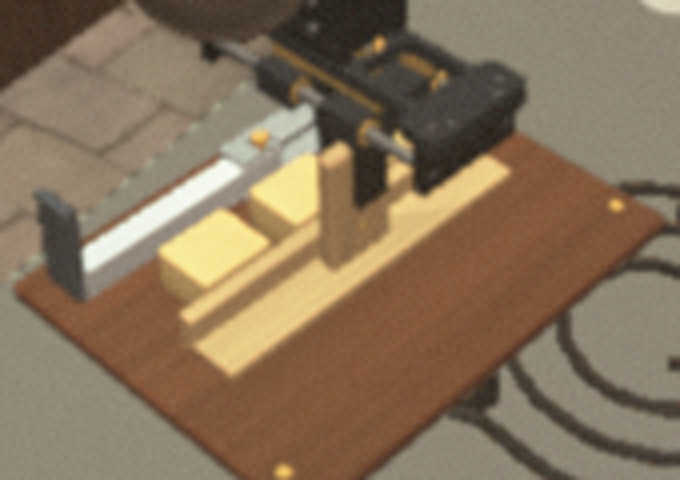

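The wall at (185–505, 320–170) is pushing the blocks evenly and the button is still up. About 15 mm remain.

>>> servo_tool(
  targets=[
    [0.1,-0.016,0,0,5],
    [0.2,-0.03,0,0,5],
    [0.3,-0.05,0,0,5],
    [0.37,-0.06,0,0,5],
    [0.37,-0.06,0,0,5],
  ],
)

```text
time_s: 7.85
tcp_pos: [0.5439, 0.0302, 0.1114]
ee_rot: [[-0.164, -0.986, -0.004], [-0.987, 0.164, -0.001], [0.002, 0.004, -1.0]]
wrist_force: [-6.4, 0.8, 7.1]
gripper_width: 0.16
gripper_force: 30.0
```

>>> servo_tool(
  targets=[
    [0.03,-0.005,0,0,5],
    [0.06,-0.01,0,0,5],
    [0.09,-0.014,0,0,5],
    [0.11,-0.017,0,0,5],
    [0.11,-0.017,0,0,5],
  ],
)

```text
time_s: 8.27
tcp_pos: [0.5462, 0.0297, 0.1114]
ee_rot: [[-0.164, -0.986, -0.006], [-0.986, 0.164, -0.001], [0.002, 0.006, -1.0]]
wrist_force: [-8.1, 1.5, 9.6]
gripper_width: 0.159
gripper_force: 30.0
```

>>> servo_tool(
  targets=[
    [0.03,-0.005,0,0,5],
    [0.06,-0.01,0,0,5],
    [0.09,-0.014,0,0,5],
    [0.11,-0.017,0,0,5],
    [0.11,-0.017,0,0,5],
  ],
)

```text
time_s: 8.68
tcp_pos: [0.5484, 0.0292, 0.1114]
ee_rot: [[-0.164, -0.986, -0.008], [-0.987, 0.164, -0.001], [0.003, 0.008, -1.0]]
wrist_force: [-10.5, 2.9, 12.8]
gripper_width: 0.158
gripper_force: 30.0
```

>>> servo_tool(
  targets=[
    [0.03,-0.005,0,0,5],
    [0.06,-0.01,0,0,5],
    [0.09,-0.014,0,0,5],
    [0.11,-0.017,0,0,5],
    [0.11,-0.017,0,0,5],
  ],
)

```text
time_s: 9.1
tcp_pos: [0.5489, 0.0289, 0.1115]
ee_rot: [[-0.164, -0.986, -0.014], [-0.986, 0.164, -0.002], [0.004, 0.014, -1.0]]
wrist_force: [-19.1, 7.1, 19.1]
gripper_width: 0.153
gripper_force: 30.0
```

Run:
```python
from h import *
from station import r
b=np.load('b.npy');print(tob(b,r.sense()['tcp_pos'][None]),r.sense()['moment'])
c=r.capture('scene')
cv2.imwrite('pics/p4.png',cv2.resize(c['pixels'][190:290,220:360],(784,560),interpolation=2)[:,:,::-1])
```

```text
[[0.0054117  0.00175677]] [2.12409178 5.77037671 0.09960735]
```

View pics/p4.png

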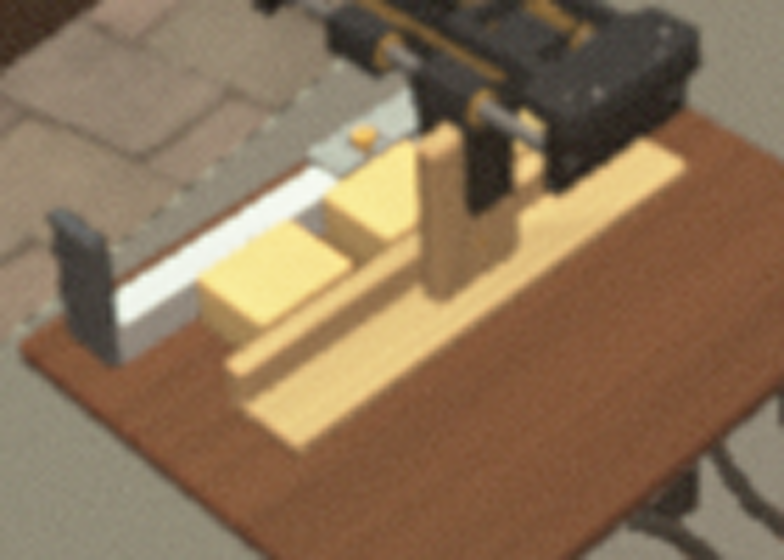

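The row is against the rail: force jumped and the twisting moment is about zero. One more small push, then hold and retreat.

>>> servo_tool(
  targets=[
    [0.03,-0.005,0,0,5],
    [0.06,-0.01,0,0,5],
    [0.06,-0.01,0,0,5],
    [0.06,-0.01,0,0,5],
    [0.06,-0.01,0,0,5],
  ],
)

```text
time_s: 9.57
tcp_pos: [0.5491, 0.0288, 0.1116]
ee_rot: [[-0.164, -0.986, -0.018], [-0.986, 0.164, -0.002], [0.004, 0.017, -1.0]]
wrist_force: [-22.2, 8.8, 23.0]
gripper_width: 0.157
gripper_force: 30.0
```

>>> servo_tool(
  targets=[
    [-0.12,0.02,0,0,5],
    [-0.25,0.04,0,0,5],
    [-0.5,0.08,0,0,5],
    [-0.9,0.144,0,0,5],
    [-1.3,0.21,0,0,5],
  ],
)

```text
time_s: 9.98
tcp_pos: [0.5195, 0.0356, 0.1113]
ee_rot: [[-0.163, -0.987, 0.004], [-0.987, 0.163, 0.001], [-0.001, -0.004, -1.0]]
wrist_force: [2.2, -1.1, 4.3]
gripper_width: 0.161
gripper_force: 30.0
```

>>> servo_tool(
  targets=[
    [-0.1,0.016,0,0,5],
    [-0.1,0.016,0,0,5],
    [-0.1,0.016,0,0,14],
    [-0.1,0.016,0,0,20],
    [-0.1,0.016,0,0,40],
  ],
)

```text
time_s: 10.4
tcp_pos: [0.5156, 0.0356, 0.1108]
ee_rot: [[-0.164, -0.987, 0.0], [-0.987, 0.164, -0.0], [-0.0, -0.0, -1.0]]
wrist_force: [-0.3, 0.7, 0.7]
gripper_width: 0.231
gripper_force: 0.0
```

>>> servo_tool(
  targets=[
    [0,0,0,0,45],
    [0,0,0,0,45],
    [0,0,0.5,0,45],
    [0,0,1.5,0,45],
    [0,0,2.7,0,45],
  ],
)

```text
time_s: 10.82
tcp_pos: [0.5138, 0.035, 0.1908]
ee_rot: [[-0.164, -0.986, -0.006], [-0.986, 0.164, -0.002], [0.003, 0.006, -1.0]]
wrist_force: [1.0, 0.3, 1.0]
gripper_width: 0.503
gripper_force: 0.0
```

>>> servo_tool(
  targets=[
    [-0.3,-0.8,0.8,0,45],
    [-0.7,-2.0,0.8,0,45],
    [-1.1,-3.2,0.8,0,45],
    [-1.5,-4.4,0.8,0,45],
    [-1.9,-5.6,0.8,0,45],
  ],
)

```text
time_s: 11.23
tcp_pos: [0.4574, -0.1338, 0.2163]
ee_rot: [[-0.163, -0.987, 0.001], [-0.987, 0.163, 0.0], [-0.0, -0.001, -1.0]]
wrist_force: [1.1, -1.3, 0.7]
gripper_width: 0.515
gripper_force: 0.0
```

Run:
```python
from h import *
from station import r
print(r.sense()['tcp_pos'],r.sense()['time_s'])
c=r.capture('scene');t=r.capture('top');pickle.dump((c,t),open('p5.pkl','wb'))
cv2.imwrite('pics/p5.png',cv2.resize(t['pixels'][140:260,204:360],(780,600),interpolation=2)[:,:,::-1])
```

```text
[ 0.45741905 -0.13378075  0.21631976] 11.2333
```

View pics/p5.png

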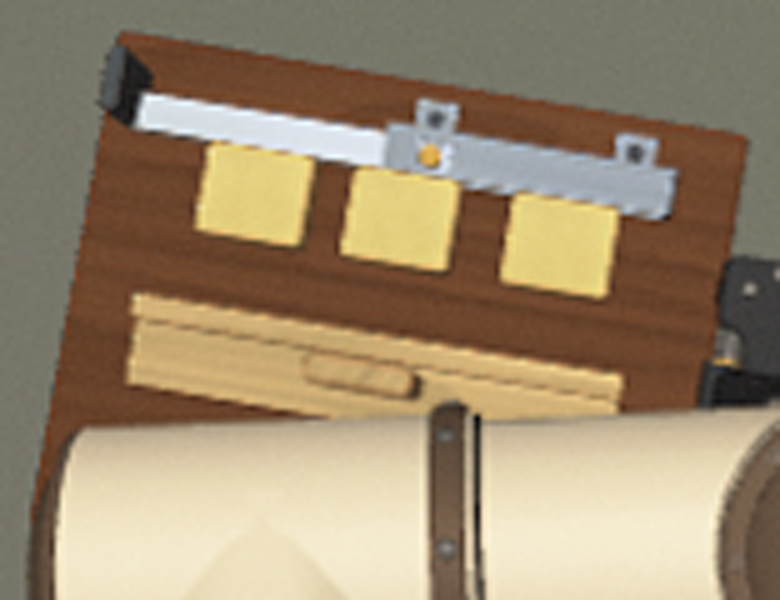

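The three blocks lie in a row along the rail (back edges around y 143–160, 168–185, 195–210), the button is up and the straightedge stands clear. I'll check the numbers.

Run:
```python
from h import *
b=np.load('b.npy');c=pickle.load(open('p5.pkl','rb'))[1]
cr=lambda a:np.array(a,float)/5+[204-.4,140-.4]
L=[[.0225,.026,.07],[.0225,-.026,.07],[-.0225,-.026,.07],[-.0225,.026,.07]]
for q in([(210,142),(314,158),(303,247),(195,231)],[(356,168),(460,183),(447,271),(339,256)],[(514,195),(619,209),(606,299),(499,283)]):
    p,e=fit(c,L,cr(q),[.6,0,-.17]);print(tob(b,p),p[2]-b[2],e)
s,e=fit(c,[[.022,.12,.066],[.022,-.12,.066],[-.022,.12,.048]],cr([(134,294),(624,374),(127,384)]),[.5,0,-.17]);print('se',tob(b,s),s[2]-b[2],e)
```

```text
[[0.04717881 0.07262057]] 0.02355172333379349 0.27375620629063985
[[0.04686426 0.0016185 ]] 0.016992533107833357 0.3407444479396801
[[ 0.04673614 -0.07585223]] 0.020173596087885493 0.28188619421481026
se [[-0.03083124  0.00267806]] 0.005361615331338554 0.17820819842344912
```

All the values are well within limits, so I'm handing the job in.

```bash
python3 -c "
from station import r
print(r.finish_job())"
```

```text
the job is handed in; nothing more can be done
None
```

The job is handed in, with no verdict shown: the rail is out with its lock button up, the three blocks measure flat against it (board x about 47 mm, within 0.03 rad), and the straightedge stands about 30 mm clear of the cheese.

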